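# Hold a pigment vial in half light

### The arm

A 6-joint arm with a two-finger parallel gripper is mounted at the origin on the work surface. World frame = base frame: x ahead of the robot, y to its left, z up, the work surface at z = 0. Lengths are in m, angles in rad, forces in N, time in s.
With the tool pointing down it reaches from about 0.35 to 0.775 m from the base axis. Payload 5.5 kg.
Tool frame: the origin (TCP) lies at the very end of the fingers, on their centre line; the grasp point (between the pads) lies 19 mm behind it; z points along the fingers, y is the line along which they close (so a half turn about z gives the same grasp; the last joint's range is limited). The gripper opens to 85 mm and grips with 20 to 120 N. Pads are 22 mm wide; open, the fingers measure 114 mm over their backs; the gripper's body (76 mm by 85 mm) begins 54 mm behind the grasp point. The pads swing forward as they close: fully open they stand 13 mm farther back than shut.
Start: joints at [1.076, 0.313, 0.046, 1.304, 0, 1.431], TCP at [0.2, 0.539, 0.231] pointing down, gripper open.
Joint ranges: [-2.76, 2.76], [-0.86, 1.69], [-1.03, 1.26], [-2.2, 2.34], [-1.47, 1.5], [-3.14, 3.14]. Speed limits (rad/s): [2.57, 2.57, 3.14, 3.14, 3.14, 3.14].

### API

Orientations are given as a unit quaternion [w, x, y, z].
In Python, from workcell import env, cams, ticket, spotter gives the robot as it stands.
- The arm moves only by the tool jog_arm, never from a script. Its argument "increments" is a list that holds one entry, the list of rows, each a list of 7 numbers: the shift along the tool's x, y, z in units of 0.25 m (1.0 is 0.25 m), then the turn, a rotation vector about the tool's x, y, z in units of 180 degrees (1.0 is 180 degrees), then the closure in counts, from 0 (fully open) to 255 (shut). A call has 1 to 20 rows; each row shifts and turns the commanded pose from where the row before left it, along the tool's axes as they then stand; what a row does not reach is not made up. A row lasts 1/10 s, in which the tool goes at most 50 mm and 8.59 degrees, less where a joint would pass 70% of its speed; a pose out of reach is approached as far as the arm can. A call with a number of a shift or a turn outside -1 to 1 is refused whole. A call with a gripper value outside its range is refused whole. The fingers move at their own pace and stop on an object; "force" is the grip in N (left out, the last holds). Time passes only in rows, so rows that do not move let the fingers close. It gives the time, the measured TCP pose, the force, the opening and the grip force at its end, in the units of the state.
- env.get_state(): the state, without advancing time (a new reading comes with each control period).
- cams.read_camera(name): name is "side" or "top" or "wrist"; returns a dict with "pixels" (480x640x3 uint8, red, green, blue), "fx", "fy", "cx", "cy" (pixels), "xyz" and "attitude" of the camera in the world; the wrist camera has in their place "mount" (4x4, takes a point from camera to tool coordinates, whose origin is the TCP and whose axes are the flange's). Camera axes: x right, y down, z forward; pixel columns grow to the right and rows downward; lengths in m; the calibration is good to about 2 mm. A picture is of the moment at which its call begins: read the wrist's pose just before it. There is no depth.
- ticket.hand_in(): hands the job in; it is judged then, once.
Trained networks look in the newest picture that a camera, given by its name, has taken for a name from the list of things; names that differ only in an ending like _2 or _b are one class to them, and where a whole thing is asked for, a point or a joint stands for the part that bears it (a point fixed in the world has none). Each returns a list of dicts, best first, with "conf" (0 to 1); they miss things now and then, are a little off and sometimes report something else, mostly with a low value. They report only what shows in the picture. A call takes as long as a camera call. They do not tell look-alikes from the thing itself.
- spotter.find_in(target, camera): "uv" ([column, row] in pixels, amid what is visible of it).
- spotter.cut_out(target, camera): "region" (480x640 bool, what is visible of it) and "uv" ([column, row] in pixels, amid what is visible of it).
- spotter.landmark_of(target, camera): "uv" ([column, row] in pixels: a listed point, or the origin of a listed thing).
The state is a dict: "clock": time; "joint_pos": joint angles; "qvel": joint speeds; "tau": joint torques, N m; "tcp_pos": TCP position; "orientation": TCP orientation; "wrist_force": force on the tool from outside, world axes, zero at the start; "ft_torque": the same for the moment, N m; "finger_gap": finger opening in m; "grip_force": force on a finger pad.
Only numpy, scipy, OpenCV 4.12 (cv2) and the standard library are available. Lean on these libraries where they do the work, as an engineer would, in place of code of your own. Each camera call takes 0.05 s, during which the arm holds its last target. There are 200 camera calls.

### The job

Stand the slim pigment vial upright in the round well of the viewing lamp and let go of it, with the lamp's shutter still shut. Then take the shutter by its post, slide it against its spring to half travel, so that its pointer stands at the long middle mark, and finish while holding it there: do not let go. Leave the other things on the desk where they are.

Things in the scene. Friction and masses are not known exactly. Their poses are not given: they have to be found in the camera images.
- vial: Slim round vial with glass body and white cap, standing on the desk, 85 mm tall, about 45 g. Body 22 mm diameter to 66 mm height, then the cap, 23 mm diameter, 19 mm high. Origin at the centre of its underside, z up its axis. It shares three places with the jar and the seal; it is the tallest and slimmest of them.
- lamp: Viewing lamp fixed to the desk, yaw within 0.4 rad. Origin on the desk under the centre of its head, z up. Black base: x -65 to +95, y +-95 mm, 8 mm thick. White head: x +-30, y +-85 mm, top at z 55 mm, lit window in its +x face. On its top three dark marks at y -30 (shut), 0 (half, the longest) and +30 mm (open), and two low stops at y +-66 mm, to z 62 mm.
- well_floor (a point): Centre of the well's floor, at x +61, y -30, z 8 mm in the lamp's frame, axes as the lamp's. The well is a round bore, 25 mm diameter, 22 mm deep, in a 46 mm square aluminium block in front of the window; its mouth is 30 mm above the desk, with a 2 mm chamfer. A grip that closes along the lamp's y stays clear of the head.
- shutter (a joint): Travel of the shutter in m: 0 shut (where it starts, held by its spring), 0.060 fully open, 0.030 half. It grows as the shutter slides along the lamp's +y. The spring pushes it shut with 3.6 N at 0, 7.2 N at half and 10.8 N fully open; it snaps shut when let go.
- post (a point): Point on the axis of the shutter's upright round steel post, 75 mm above the desk; the post, 12 mm diameter, stands from 59 to 87 mm. At lamp x 0, y -30 mm when shut, y 0 at half. It rises from the shutter, a dark steel leaf on the head's top (56 mm along y, top 59 mm above the desk), bent down over the window, with a small pointer on its -x edge level with the post.
- jar: Bystander: squat lidded glass jar, 46 mm diameter, 50 mm tall. Origin under its centre.
- seal: Bystander: square stone seal, 26 mm wide, 65 mm tall with a turned top. Origin under its centre.
- weight: Bystander: dark steel paperweight bar, 140 by 35 mm, 22 mm high. Origin under its centre.
- inkbowl: Bystander: white ceramic ink bowl, 84 mm wide, 45 mm tall. Origin under its centre.
- paste: Bystander: shallow white dish of orange seal paste, 84 mm wide, 18 mm tall. Origin under its centre.
- brushrest: Bystander: dark wooden brush rest, 110 by 30 mm, 22 mm high. Origin under its centre.
Mind the look-alikes: they are no part of the job. Leave any blue or turquoise look-alike of the lamp alone.

How it is judged:
By the outcome, as a careful person would: the job done as asked, in the order asked, and still so for the second after the job is handed in, while the arm keeps its last pose, push and grip.
It also fails if it takes over 53 s, if anything falls off the work surface, if the arm or the gripper's body presses on something with over 40 N, if the wrist force passes 120 N, or if a joint passes its speed limit or range.

## Working session

There is one attempt and no reset: what is moved stays moved. The work goes in short steps, Python scripts to look and compute and a tool call to move; the robot and the scene stay as the last step left them, time stands still between calls to the robot, and variables do not carry over. Pictures are saved under pics/ and viewed, at most 10 in all, crops included, and the job is handed in when it is done.

Besides the shell and the picture viewer there is one more tool, called after "Request:" as name(argument=value, ...), one argument or row to a line, values as JSON. jog_arm: Moves the arm, as the interface text tells. Shifts and turns lie within -1 to 1; 1 stands for 0.25 m of shift or 180 degrees of turn. Its arguments: {"type":"object","properties":{"increments":{"type":"array"},"force":{"type":"number"}},"required":["increments"]}

```bash
mkdir -p pics; ls; cat > h.py <<'E'
import numpy as np,cv2
from scipy.spatial.transform import Rotation as R
from workcell import env,cams,ticket,spotter
def rot(q): q=np.array(q); return R.from_quat([q[1],q[2],q[3],q[0]]).as_matrix()
def cam(name):
    s=env.get_state(); c=cams.read_camera(name)
    if name=="wrist":
        T=np.eye(4);T[:3,:3]=rot(s["orientation"]);T[:3,3]=s["tcp_pos"]
        M=T@np.array(c["mount"]); c["P"]=M[:3,3]; c["Rm"]=M[:3,:3]
    else:
        c["P"]=np.array(c["xyz"]); a=np.array(c["attitude"]); c["Rm"]=a if a.shape==(3,3) else rot(a)
    return c
def ray(c,uv):
    d=c["Rm"]@np.array([(uv[0]-c["cx"])/c["fx"],(uv[1]-c["cy"])/c["fy"],1]); return c["P"],d/np.linalg.norm(d)
def atz(c,uv,z):
    p,d=ray(c,uv); return p+d*(z-p[2])/d[2]
def proj(c,X):
    v=c["Rm"].T@(np.array(X)-c["P"]); return [c["fx"]*v[0]/v[2]+c["cx"],c["fy"]*v[1]/v[2]+c["cy"]]
def save(c,n): cv2.imwrite(n,c["pixels"][:,:,::-1])
E
python3 - <<'E'
from h import *
np.set_printoptions(precision=4,suppress=True)
s=env.get_state();print(s)
for n in("top","side"):
    c=cam(n);save(c,f"pics/{n}.png");print(n,c["P"],c["Rm"],c["fx"])
    for t,z in(("vial",0),("lamp",0),("well_floor",.008),("post",.075),("jar",0),("seal",0)):
        for d in spotter.landmark_of(t,n)[:4]: print(t,np.array(d["uv"]).round(1),round(d["conf"],2),atz(c,d["uv"],z))
E
```

```text
pics
{'clock': 0.0, 'joint_pos': array([ 1.0764,  0.314 ,  0.045 ,  1.3036, -0.    ,  1.4312]), 'qvel': array([ 0.0018, -0.0002, -0.0015,  0.0001,  0.0007,  0.0012]), 'tau': array([ -0.0006, -48.0626,  29.853 ,   0.0193,  -0.0002,   0.    ]), 'tcp_pos': array([0.1995, 0.5387, 0.2304]), 'orientation': array([-0.0003,  0.1765,  0.9843, -0.0009]), 'wrist_force': array([-0.0763, -0.9054,  0.2483]), 'ft_torque': array([ 0.0488, -0.0009, -0.036 ]), 'grip_force': 0.0, 'finger_gap': 0.08528161494286515}
top [0.3914 0.02   1.0291] [[ 0.0264 -0.9913  0.1288]
 [-0.9995 -0.0281 -0.0119]
 [ 0.0154 -0.1284 -0.9916]] 477.8041282605435
vial [161.9 277.8] 0.81 [0.4546 0.3325 0.    ]
lamp [165.7 390.8] 0.93 [0.2197 0.3089 0.    ]
lamp [409.2 358. ] 0.88 [ 0.2993 -0.1995  0.    ]
lamp [313.5 246.9] 0.57 [0.5307 0.0092 0.    ]
well_floor [190.9 370.8] 0.84 [0.2626 0.2572 0.008 ]
well_floor [434.  341.3] 0.7 [ 0.3359 -0.2503  0.008 ]
well_floor [374.3 130.5] 0.7 [ 0.7955 -0.1194  0.008 ]
well_floor [339.6 230.4] 0.6 [ 0.5673 -0.0463  0.008 ]
post [329.1 247.3] 0.98 [ 0.5206 -0.0214  0.075 ]
post [431.4 3
[... 258 characters left out ...]
] [[ 0.9126 -0.2378  0.3325]
 [-0.4082 -0.4858  0.7729]
 [-0.0223 -0.8411 -0.5404]] 515.7465752926139
vial [243.9 220.5] 0.75 [0.449  0.3251 0.    ]
lamp [329.1 282. ] 0.83 [0.532  0.0055 0.    ]
lamp [248. 393.] 0.77 [ 0.2946 -0.2021  0.    ]
lamp [151.4 247.9] 0.73 [0.2217 0.2988 0.    ]
well_floor [175.9 246.6] 0.98 [0.2724 0.2663 0.008 ]
well_floor [282.  405.2] 0.88 [ 0.3329 -0.2539  0.008 ]
well_floor [358.8 285.7] 0.67 [ 0.5757 -0.041   0.008 ]
post [327.4 260.5] 0.85 [ 0.5167 -0.0222  0.075 ]
post [141.3 229.2] 0.79 [0.2091 0.2583 0.075 ]
post [238.5 370.8] 0.7 [ 0.2813 -0.2227  0.075 ]
jar [436.6 339.7] 0.82 [ 0.631  -0.2287  0.    ]
seal [375.8 417. ] 0.78 [ 0.4539 -0.3276  0.    ]
```

View pics/top.png

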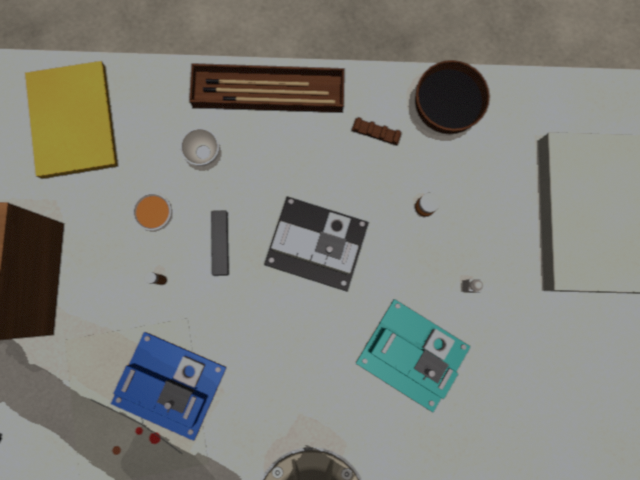

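View pics/side.png

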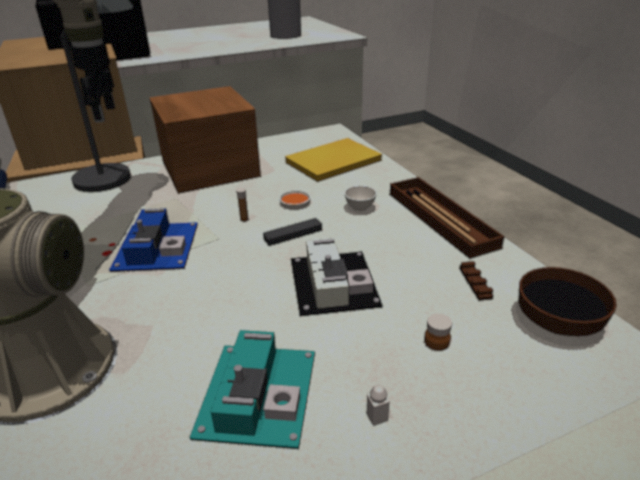

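The top view shows three lamps: black/white at (316,245), blue at (168,385) and teal at (413,355). The black/white one fits. The three small standing things are at (158,278), slim and brown with a white cap, at (427,205), a squat jar, and at (474,286), a square seal. The vial should be the one at (158,278), which is (243,205) in the side view. I'll confirm it in a crop.

```bash
python3 - <<'E'
from h import *
np.set_printoptions(precision=4,suppress=True)
c=cam("side");im=c["pixels"][:,:,::-1]
a=cv2.resize(im[170:240,205:285],None,fx=5,fy=5,interpolation=2);b=cv2.resize(im[300:370,395:475],None,fx=5,fy=5,interpolation=2)
cv2.imwrite("pics/crop.png",np.hstack([a,b]))
res=[]
for n in("side","top"):
    c=cam(n)
    for t in ("lamp",):
        for d in spotter.cut_out(t,n):
            uv=d["uv"]
            if np.linalg.norm(atz(c,uv,.02)[:2]-[.54,0])<.06:
                ys,xs=np.nonzero(d["region"])
                P=np.array([atz(c,(x,y),.008)[:2] for x,y in zip(xs,ys)],dtype=np.float32)
                r=cv2.minAreaRect(P);print(n,d["conf"],len(P),r)
    d=spotter.cut_out("vial",n)[0];ys,xs=np.nonzero(d["region"]);print(n,d["uv"],xs.min(),xs.max(),ys.min(),ys.max())
    # rays for lateral triangulation
    p,dd=ray(c,d["uv"]);res.append((p,dd))
A=sum(np.eye(3)-np.outer(d,d) for p,d in res);bb=sum((np.eye(3)-np.outer(d,d))@p for p,d in res);print("vial tri",np.linalg.solve(A,bb))
E
```

```text
side 0.91 5127 ((0.5452810525894165, 0.02468019723892212), (0.26080653071403503, 0.16071052849292755), 74.3338394165039)
side [242.8, 205.7] 237 248 188 222
top 0.71 6308 ((0.5380364656448364, 0.002096608281135559), (0.19113893806934357, 0.15952861309051514), 73.52629852294922)
top [152.9, 278.2] 145 167 272 284
vial tri [0.4528 0.3407 0.0327]
```

View pics/crop.png

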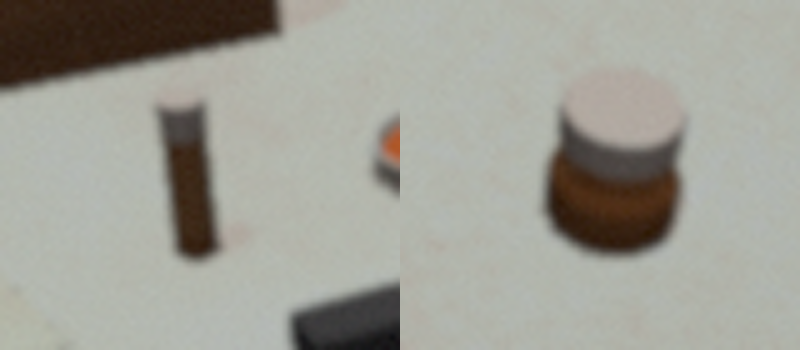

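The left crop is the slim vial, brown glass with a white cap, and the right is the squat jar. So the vial is the object at top (158,278), around world (0.454, 0.338). I'm moving to hover over it.

Request:
jog_arm(
  increments=[
    [[0,0,0,0,0,-0.021,0],[-0.038,-0.128,0,0,0,0,0],[-0.038,-0.128,0,0,0,0,0],[-0.038,-0.128,0,0,0,0,0],[-0.038,-0.128,0,0,0,0,0],[-0.038,-0.128,0,0,0,0,0],[-0.038,-0.128,0,0,0,0,0],[-0.139,0.041,0.023,0,0,0,0],[-0.139,0.041,0.023,0,0,0,0],[-0.139,0.041,0.023,0,0,0,0],[-0.139,0.041,0.023,0,0,0,0],[-0.139,0.041,0.023,0,0,0,0],[-0.07,0.02,0.012,0,0,0,0],[0,0,0,0,0,0,0],[0,0,0,0,0,0,0]],
  ],
  force=40,
)

```text
clock: 2.55
tcp_pos: [0.3982, 0.3381, 0.1994]
orientation: [-0.001, 0.144, 0.99, -0.0]
wrist_force: [0.0, 0.3, 0.3]
finger_gap: 0.0856
grip_force: 0.0
```

```bash
cat >> h.py <<'E'
def go(target,s=None):
    s=s or env.get_state(); Rm=rot(s["orientation"]); d=Rm.T@(np.array(target)-s["tcp_pos"])/.25
    print("tcp",s["tcp_pos"],"az y",np.degrees(np.arctan2(Rm[1,1],Rm[0,1])),"tiltz",Rm[:,2],"units to target",d.round(4),"t",s["clock"])
E
python3 - <<'E'
from h import *
np.set_printoptions(precision=4,suppress=True)
c=cam("wrist");save(c,"pics/w1.png")
d=spotter.landmark_of("vial","wrist")[:2]; print([(x["uv"],x["conf"],atz(c,x["uv"],0)) for x in d])
for x in spotter.cut_out("vial","wrist")[:2]:
    ys,xs=np.nonzero(x["region"]);print(x["uv"],xs.min(),xs.max(),ys.min(),ys.max())
go([.454,.338,.15]); print(c["P"],c["Rm"][:,2])
E
```

```text
[([326.6, 269.6], 0.57, array([0.4515, 0.3331, 0.    ])), ([388.9, 392.1], 0.5, array([0.5981, 0.3576, 0.    ]))]
[327.7, 293.7] 312 342 261 322
tcp [0.3978 0.3386 0.2   ] az y 73.52573656724626 tiltz [-0.0001  0.0002 -1.    ] units to target [-0.2164  0.0616  0.2   ] t 2.7
[0.3354 0.3582 0.3423] [ 0.2483 -0.0749 -0.9658]
```

View pics/w1.png

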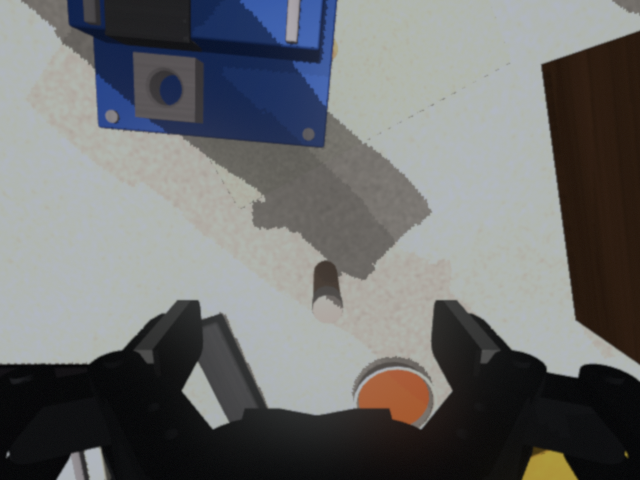

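The wrist view shows the vial between the fingers: base at about (325,269), cap top at about (328,308). Its world position is close to (0.453, 0.334). I'll refine it with the cap centre and work out the approach.

```bash
python3 - <<'E'
from h import *
np.set_printoptions(precision=4,suppress=True)
c=cam("wrist")
print(atz(c,(328,307),.085),atz(c,(325.5,270),0.0))
print(proj(c,[.453,.333,.085]),proj(c,[.453,.333,0]))
g=atz(c,(328,307),.085);go([g[0],g[1],.11])
E
```

```text
[0.4506 0.3328 0.085 ] [0.4517 0.3325 0.    ]
[np.float64(329.2196078630833), np.float64(309.8355033519473)] [np.float64(326.3815995678504), np.float64(271.14185512237145)]
tcp [0.3979 0.3386 0.2001] az y 73.53051691788791 tiltz [ 0.0002  0.0003 -1.    ] units to target [-0.2089  0.0372  0.3604] t 2.75
```

Request:
jog_arm(
  increments=[
    [[-0.053,0.01,0,0,0,0,0],[-0.053,0.01,0,0,0,0,0],[-0.053,0.01,0,0,0,0,0],[-0.053,0.01,0,0,0,0,0],[0,0,0.12,0,0,0,0],[0,0,0.12,0,0,0,0],[0,0,0.12,0,0,0,0],[0,0,0.12,0,0,0,0],[0,0,0.12,0,0,0,0],[0,0,0.06,0,0,0,0],[0,0,0.012,0,0,0,0],[0,0,0,0,0,0,0],[0,0,0,0,0,0,0]],
  ],
)

```text
clock: 4.05
tcp_pos: [0.454, 0.3332, 0.0325]
orientation: [0.001, 0.144, 0.99, 0.001]
wrist_force: [-0.1, 0.2, 0.8]
finger_gap: 0.0851
grip_force: 0.0
```

```bash
python3 - <<'E'
from h import *
np.set_printoptions(precision=4,suppress=True)
go([.4515,.333,.032])
c=cam("wrist")
for x in spotter.cut_out("vial","wrist")[:2]:
    ys,xs=np.nonzero(x["region"]);print(x["uv"],x["conf"],xs.min(),xs.max(),ys.min(),ys.max())
print(proj(c,[.4515,.333,.085]),proj(c,[.4515,.333,0.04]))
E
```

```text
tcp [0.454  0.3332 0.0325] az y 73.42865299581769 tiltz [ 0.0016  0.0009 -1.    ] units to target [ 0.0094 -0.0037  0.002 ] t 4.05
[306.5, 349.3] 0.65 262 346 257 414
[np.float64(309.32044473851636), np.float64(383.1180222676143)] [np.float64(311.35547778748514), np.float64(310.9366336997899)]
```

Request:
jog_arm(
  increments=[
    [[0.008,0,0,0,0,0,120],[0,0,0,0,0,0,255],[0,0,0,0,0,0,255],[0,0,0,0,0,0,255],[0,0,0,0,0,0,255],[0,0,0,0,0,0,255],[0,0,0,0,0,0,255],[0,0,0,0,0,0,255],[0,0,0,0,0,0,255],[0,0,0,0,0,0,255]],
  ],
  force=40,
)

```text
clock: 5.15
tcp_pos: [0.4508, 0.3335, 0.0316]
orientation: [0.0, 0.144, 0.99, 0.0]
wrist_force: [-0.2, 0.7, 0.5]
finger_gap: 0.021
grip_force: 39.0
```

Request:
jog_arm(
  increments=[
    [[0,0,-0.128,0,0,0,255],[0,0,-0.128,0,0,0,255],[0,0,-0.128,0,0,0,255],[0,0,-0.128,0,0,0,255],[0,0,-0.128,0,0,0,255],[-0.062,-0.12,0,0,0,0,255],[-0.062,-0.12,0,0,0,0,255],[-0.062,-0.12,0,0,0,0,255],[-0.062,-0.12,0,0,0,0,255],[-0.062,-0.12,0,0,0,0,255],[-0.062,-0.12,0,0,0,0,255],[-0.062,-0.12,0,0,0,0,255],[-0.062,-0.12,0,0,0,0,255],[-0.062,-0.12,0,0,0,0,255],[-0.062,-0.12,0,0,0,0,255],[-0.062,-0.12,0,0,0,0,255],[0,0,0,0,0,0,255],[0,0,0,0,0,0,255]],
  ],
)

```text
clock: 6.95
tcp_pos: [0.5201, -0.032, 0.1912]
orientation: [-0.0, 0.145, 0.989, 0.0]
wrist_force: [0.2, 0.5, -1.1]
finger_gap: 0.0213
grip_force: 39.3
```

```bash
python3 - <<'E'
from h import *
np.set_printoptions(precision=4,suppress=True)
c=cam("wrist");save(c,"pics/w2.png")
for t,z in(("lamp",0),("well_floor",.008),("post",.075)):
    for d in spotter.landmark_of(t,"wrist")[:2]: print(t,np.array(d["uv"]).round(1),round(d["conf"],2),atz(c,d["uv"],z))
for d in spotter.cut_out("lamp","wrist")[:1]:
    ys,xs=np.nonzero(d["region"]);print(d["uv"],xs.min(),xs.max(),ys.min(),ys.max())
go([.574,-.04,.1]); print(env.get_state()["finger_gap"])
L=lambda x,y,z,o=np.array([.5236,.0064,0]),a=-.288:o+R.from_euler("z",a).apply([x,y,z])
for p in((95,-95,8),(95,95,8),(61,-30,30),(30,-85,55),(30,85,55),(0,-30,87)): print(p,np.round(proj(c,L(*np.array(p)/1e3)),1))
E
```

```text
lamp [360.9 208.8] 0.91 [0.5251 0.0084 0.    ]
lamp [23.3  4.1] 0.64 [ 0.2955 -0.2005  0.    ]
well_floor [326.3 277.2] 0.6 [ 0.5749 -0.0381  0.008 ]
post [324.7 226.6] 0.7 [ 0.5147 -0.0234  0.075 ]
[76.9, 69.4] 0 151 0 155
tcp [ 0.5201 -0.0304  0.1916] az y 73.54536674750784 tiltz [-0.0001  0.0002 -1.    ] units to target [-0.2178  0.0241  0.3662] t 7.2
0.02123034159674923
(95, -95, 8) [253.9 311.1]
(95, 95, 8) [459.2 310.7]
(61, -30, 30) [324.7 285.3]
(30, -85, 55) [253.4 259.5]
(30, 85, 55) [476.2 259. ]
(0, -30, 87) [326.7 230.7]
```

View pics/w2.png

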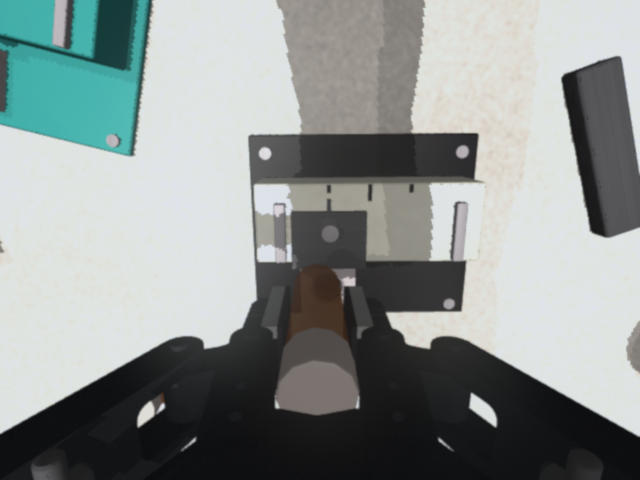

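The wrist view shows the vial held and upright. The lamp is below, with base corners near (249,135), (478,134) and (462,311), post top at (330,234) and marks at u 329, 370 and 411. The prediction is off by about 3 px, so I'll fit the lamp pose from an enlarged crop.

```bash
python3 - <<'E'
import cv2
im=cv2.imread("pics/w2.png")[120:320,240:500]
cv2.imwrite("pics/w2c.png",cv2.resize(im,None,fx=3,fy=3,interpolation=cv2.INTER_CUBIC))
E
```

```text
(no output)
```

View pics/w2c.png

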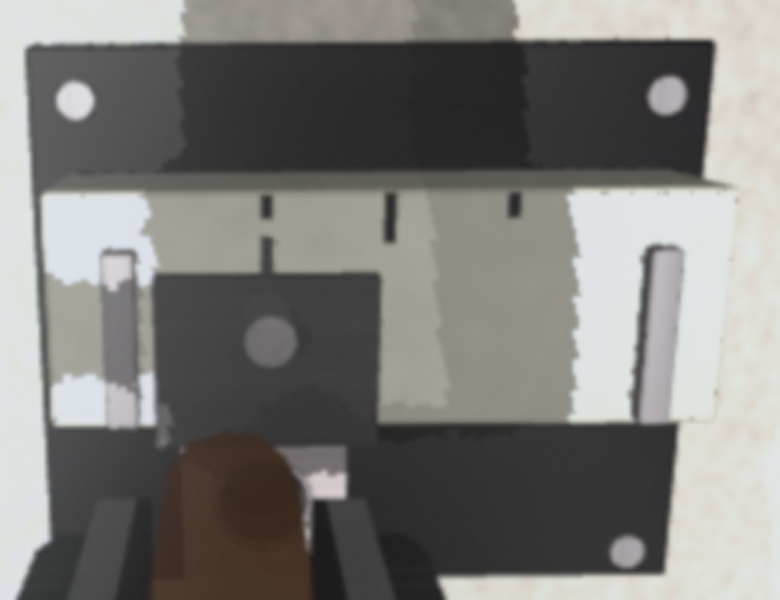

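```bash
cat > fit.py <<'E'
from h import *
from scipy.optimize import least_squares
np.set_printoptions(precision=4,suppress=True)
c=cam("wrist")
M={(-65,-95,8):(249.3,135.3),(-65,95,8):(478,133.3),(95,95,8):(461.3,311),(-30,-85,55):(254,184),(-30,85,55):(485.3,182.3),(30,-85,55):(257.7,261.7),(30,85,55):(478.7,260.3),(0,-30,87):(330.3,234)}
L=lambda p,q:np.array([q[0],q[1],0])+R.from_euler("z",q[2]).apply(np.array(p)/1e3)
f=lambda q:np.concatenate([np.array(proj(c,L(p,q)))-uv for p,uv in M.items()])
r=least_squares(f,[.524,.006,-.288]);print(r.x,r.fun.reshape(-1,2).round(1))
print("well",L((61,-30,8),r.x),"post",L((0,-30,75),r.x))
s=env.get_state();t=s["tcp_pos"]
rim=[proj(c,[t[0]+.011*np.cos(a),t[1]+.011*np.sin(a),t[2]-.032]) for a in np.linspace(0,6.3,60)]
print("rim",np.min(rim,0),np.max(rim,0))
w=L((61,-30,8),r.x);go([w[0],w[1],.1])
E
python3 fit.py
```

```text
[ 0.5263  0.0095 -0.2786] [[-1.7 -0.7]
 [ 1.5 -0.7]
 [ 0.5  1. ]
 [-1.3 -0.1]
 [ 2.  -0.3]
 [-0.9  0.9]
 [ 0.2  0.6]
 [-0.3  0.1]]
well [ 0.5767 -0.0361  0.008 ] post [ 0.518  -0.0193  0.075 ]
rim [291.5792 258.6013] [336.8974 301.1929]
tcp [ 0.5201 -0.0304  0.1916] az y 73.54354531558931 tiltz [ 0.      0.0001 -1.    ] units to target [-0.2234  0.0423  0.3664] t 7.25
```

Request:
jog_arm(
  increments=[
    [[-0.072,0.012,0,0,0,0,255],[-0.072,0.012,0,0,0,0,255],[-0.071,0.011,0,0,0,0,255],[0,0,0.1,0,0,0,255],[0,0,0.1,0,0,0,255],[0,0,0.1,0,0,0,255],[0,0,0.1,0,0,0,255],[0,0,0.058,0,0,0,255],[0,0,0,0,0,0,255],[0,0,0,0,0,0,255]],
  ],
)

```text
clock: 8.25
tcp_pos: [0.5743, -0.0378, 0.0773]
orientation: [-0.0, 0.143, 0.99, 0.0]
wrist_force: [0.5, -0.4, 0.7]
finger_gap: 0.0211
grip_force: 39.3
```

```bash
python3 - <<'E'
from h import *
np.set_printoptions(precision=4,suppress=True)
go([.5734,-.0372,.04])
t=env.get_state()["tcp_pos"]
o=[]
for n,(u0,v0) in(("side",(320,225)),("wrist",(250,200))):
    c=cam(n);save(c,f"pics/{n}3.png");im=c["pixels"][:,:,::-1]
    k=70 if n=="side" else 150
    o.append(cv2.resize(im[v0:v0+k,u0:u0+k],(400,400),interpolation=2))
    print(n,"vialbottom",proj(c,[t[0],t[1],t[2]-.032]),"well mouth",proj(c,[.5734,-.0372,.03]))
cv2.imwrite("pics/c3.png",np.hstack(o))
E
```

```text
tcp [ 0.5743 -0.0378  0.0773] az y 73.4997026537974 tiltz [-0.0002  0.0002 -1.    ] units to target [0.0041 0.0013 0.1492] t 8.25
side vialbottom [np.float64(357.7393450392809), np.float64(269.78147267717986)] well mouth [np.float64(357.0587554870131), np.float64(276.05226026286715)]
wrist vialbottom [np.float64(314.4479787516743), np.float64(278.1603160019095)] well mouth [np.float64(315.2508277112769), np.float64(266.0346632021369)]
```

View pics/c3.png

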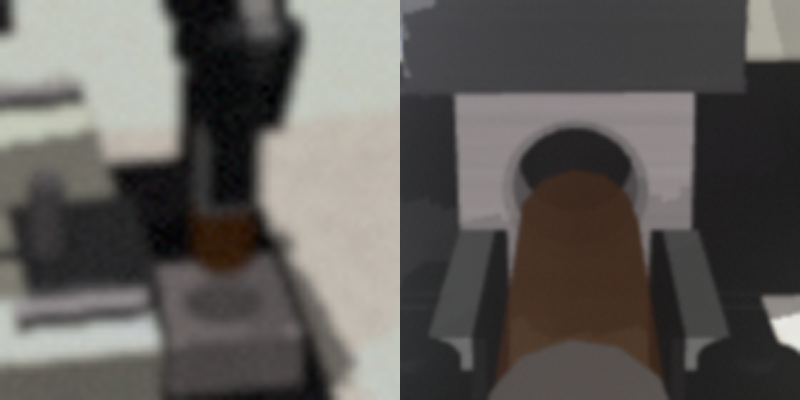

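The crop shows the vial directly above the bore, both at about u 316 in the wrist view and 359 in the side view. The misalignment is within about 1 mm, so I'll make a small correction and start down.

Request:
jog_arm(
  increments=[
    [[0.003,-0.002,0,0,0,0,255],[0,0,0.02,0,0,0,255],[0,0,0.02,0,0,0,255],[0,0,0.02,0,0,0,255],[0,0,0.012,0,0,0,255],[0,0,0.012,0,0,0,255],[0,0,0,0,0,0,255]],
  ],
)

```text
clock: 9.05
tcp_pos: [0.573, -0.0386, 0.0554]
orientation: [-0.001, 0.144, 0.99, 0.0]
wrist_force: [0.6, 0.0, -0.5]
finger_gap: 0.0209
grip_force: 39.3
```

Request:
jog_arm(
  increments=[
    [[0,0,0.016,0,0,0,255],[0,0,0.016,0,0,0,255],[0,0,0.012,0,0,0,255],[0,0,0.012,0,0,0,255],[0,0,0,0,0,0,255],[0,0,0,0,0,0,255]],
  ],
)

```text
clock: 9.65
tcp_pos: [0.5734, -0.0386, 0.042]
orientation: [-0.0, 0.144, 0.99, 0.0]
wrist_force: [-0.6, -0.5, -0.7]
finger_gap: 0.021
grip_force: 39.3
```

```bash
python3 - <<'E'
from h import *
c=cam("side");im=c["pixels"][:,:,::-1]
cv2.imwrite("pics/s4.png",cv2.resize(im[220:310,290:410],None,fx=5,fy=5,interpolation=2))
print(env.get_state()["wrist_force"])
E
```

```text
[ 0.47601498 -0.18644513 -0.45358705]
```

View pics/s4.png

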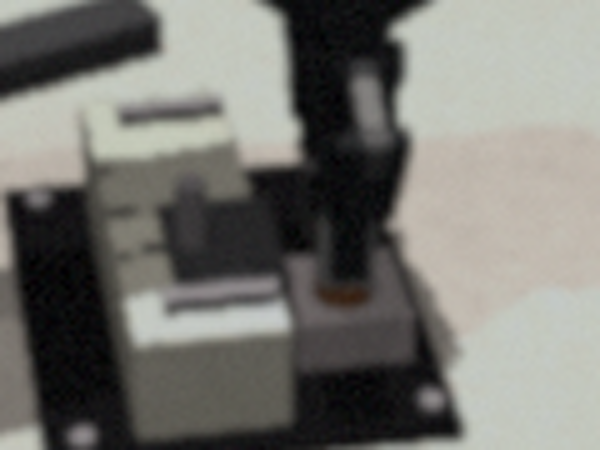

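The vial is in the bore, with the brown body at crop (343,293). I'll lower it the last bit, let go and rise.

Request:
jog_arm(
  increments=[
    [[0,0,0.006,0,0,0,255],[0,0,0,0,0,0,200],[0,0,0,0,0,0,120],[0,0,0,0,0,0,60],[0,0,0,0,0,0,60],[0,0,0,0,0,0,60],[0,0,0,0,0,0,60],[0,0,-0.04,0,0,0,60],[0,0,-0.08,0,0,0,60],[0,0,-0.1,0,0,0,60],[0,0,-0.1,0,0,0,60],[0,0,-0.1,0,0,0,60],[0,0,-0.1,0,0,0,60],[0,0,0,0,0,0,60]],
  ],
)

```text
clock: 11.1
tcp_pos: [0.5758, -0.0391, 0.1754]
orientation: [0.004, 0.144, 0.99, -0.0]
wrist_force: [-0.2, -0.4, 0.4]
finger_gap: 0.0654
grip_force: 0.0
```

```bash
cat fit.py | sed -n 6,6p >/dev/null; python3 - <<'E'
from h import *
np.set_printoptions(precision=4,suppress=True)
s=cam("side");im=s["pixels"][:,:,::-1]
for x in spotter.cut_out("vial","side")[:1]:
    ys,xs=np.nonzero(x["region"]);print("side vial",x["uv"],x["conf"],xs.min(),xs.max(),ys.min(),ys.max())
a=cv2.resize(im[220:310,300:390],(400,400),interpolation=2)
c=cam("wrist");im=c["pixels"][:,:,::-1]
for d in spotter.landmark_of("post","wrist")[:2]: print("post",d,atz(c,d["uv"],.075))
print("pred post .518,-.0193:",proj(c,[.518,-.0193,.087]),"post .5147,-.0215",proj(c,[.5147,-.0215,.087]))
b=cv2.resize(im[120:420,170:470],(400,400),interpolation=2)
cv2.imwrite("pics/c5.png",np.hstack([a,b]))
go([.515,-.0205,.15])
E
```

```text
side vial [358.5, 266.5] 0.6 353 364 249 281
post {'uv': [311.9, 147.6], 'conf': 0.78} [ 0.5151 -0.0231  0.075 ]
pred post .518,-.0193: [np.float64(319.42687700658075), np.float64(151.21261871920296)] post .5147,-.0215 [np.float64(314.1407734961646), np.float64(146.68297547406274)]
tcp [ 0.5728 -0.0385  0.1698] az y 73.45303494916764 tiltz [-0.0013  0.0004 -1.    ] units to target [0.242  0.0031 0.0797] t 11.3
```

View pics/c5.png

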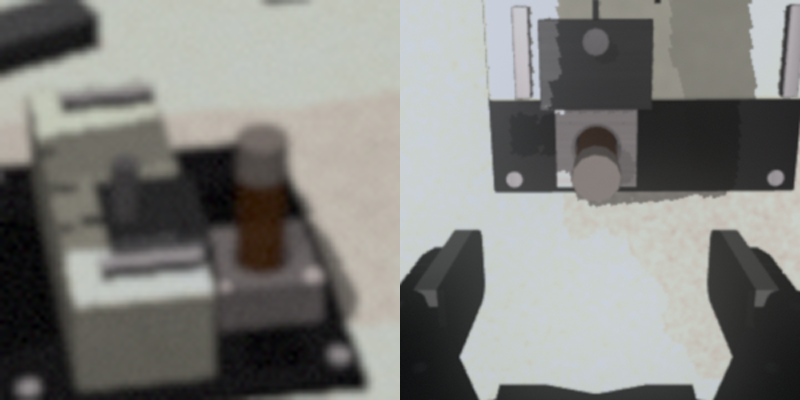

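The vial stands upright in the well, at side crop (262,200). The shutter is still shut, with the post at wrist crop (596,42). Next I'll go to the post at about (0.5146, -0.0218) and grip it.

Request:
jog_arm(
  increments=[
    [[0.081,0.001,0,0,0,0,60],[0.081,0.001,0,0,0,0,60],[0.081,0,0,0,0,0,60],[0,0,0.1,0,0,0,60],[0,0,0.1,0,0,0,60],[0,0,0.1,0,0,0,60],[0,0,0.08,0,0,0,60],[0,0,0.04,0,0,0,60],[0,0,0.007,0,0,0,60],[0,0,0,0,0,0,60],[0,0,0,0,0,0,60]],
  ],
  force=60,
)

```text
clock: 12.4
tcp_pos: [0.5161, -0.021, 0.0647]
orientation: [0.001, 0.144, 0.99, 0.0]
wrist_force: [0.3, 0.0, 0.2]
finger_gap: 0.0651
grip_force: 0.0
```

```bash
python3 - <<'E'
from h import *
np.set_printoptions(precision=4,suppress=True)
c=cam("wrist");im=c["pixels"][:,:,::-1]
go([.5146,-.0218,.063]); print(env.get_state()["wrist_force"])
print("pred post top",proj(c,[.5146,-.0218,.087]))
cv2.imwrite("pics/c6.png",cv2.resize(im[180:460,150:490],None,fx=2,fy=2,interpolation=2))
E
```

```text
tcp [ 0.5162 -0.021   0.0648] az y 73.45143888195992 tiltz [ 0.0019 -0.0003 -1.    ] units to target [ 0.0053 -0.0048  0.0072] t 12.45
[ 0.8013 -1.2546  0.5062]
pred post top [np.float64(310.0283964090955), np.float64(332.49838102572807)]
```

View pics/c6.png

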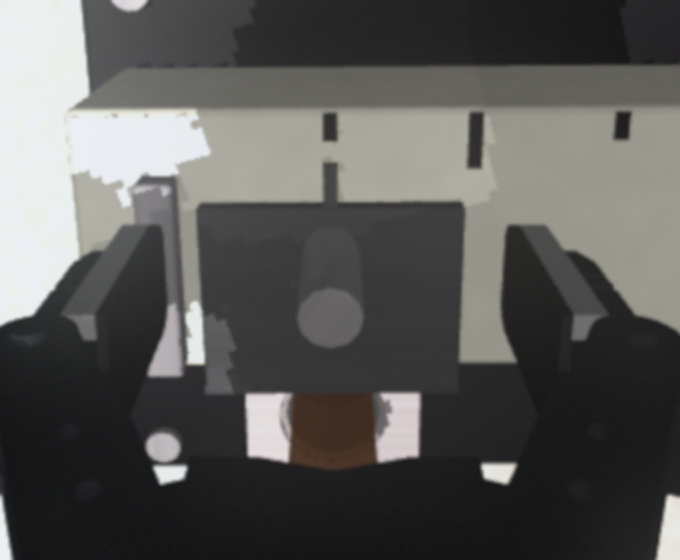

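The post top is at crop (331,318), centred between the open pads. The pointer at u 330 stands on the shut mark, and the half mark is at u 475. Closing on the post now.

Request:
jog_arm(
  increments=[
    [[0.006,0,0.006,0,0,0,60],[0,0,0,0,0,0,120],[0,0,0,0,0,0,180],[0,0,0,0,0,0,255],[0,0,0,0,0,0,255],[0,0,0,0,0,0,255],[0,0,0,0,0,0,255],[0,0,0,0,0,0,255],[0,0,0,0,0,0,255]],
  ],
  force=70,
)

```text
clock: 13.35
tcp_pos: [0.5139, -0.0208, 0.0626]
orientation: [0.0, 0.144, 0.99, -0.0]
wrist_force: [-2.3, -3.1, 5.1]
finger_gap: 0.0092
grip_force: 68.3
```

```bash
cat > ptr.py <<'E'
from h import *
np.set_printoptions(precision=4,suppress=True)
c=cam("wrist");g=cv2.cvtColor(c["pixels"],cv2.COLOR_RGB2GRAY)
s=env.get_state();go(s["tcp_pos"],s);print(s["wrist_force"],s["finger_gap"],s["grip_force"])
# dark runs in rows: marks (rows ~234-250) and pointer (~262-280)
for v in range(230,284,3):
    row=cv2.GaussianBlur(g,(1,3),0)[v,170:500].astype(int); bg=cv2.medianBlur(g[v:v+1,170:500].copy().repeat(3,0),31)[1].astype(int)
    m=np.r_[0,(bg-row>35).astype(int),0];e=np.flatnonzero(np.diff(m))
    print(v,[(170+(a+b-1)/2,b-a) for a,b in zip(e[::2],e[1::2]) if 3<=b-a<=14])
E
python3 ptr.py
```

```text
tcp [ 0.5139 -0.0208  0.0626] az y 73.43207407621156 tiltz [ 0.0001 -0.0007 -1.    ] units to target [0. 0. 0.] t 13.4
[-1.6613 -3.2019  5.7656] 0.009685149737421715 68.33456039428711
230 []
233 []
236 []
239 []
242 [(np.float64(390.0), np.int64(5)), (np.float64(464.0), np.int64(7))]
245 [(np.float64(315.5), np.int64(8)), (np.float64(389.5), np.int64(8)), (np.float64(463.5), np.int64(8))]
248 [(np.float64(315.5), np.int64(8)), (np.float64(389.5), np.int64(8)), (np.float64(463.5), np.int64(8))]
251 [(np.float64(315.5), np.int64(8)), (np.float64(389.5), np.int64(8)), (np.float64(463.0), np.int64(9))]
254 [(np.float64(315.5), np.int64(8)), (np.float64(389.5), np.int64(8)), (np.float64(462.5), np.int64(8))]
257 [(np.float64(316.0), np.int64(7)), (np.float64(388.5), np.int64(8))]
260 [(np.float64(388.5), np.int64(8))]
263 [(np.float64(388.5), np.int64(8))]
266 [(np.float64(388.5), np.int64(8))]
269 [(np.float64(191.0), np.int64(3)), (np.float64(316.5), np.int64(8)), (np.float64(388.5), np.int64(8))]
272 [(np.float64(193.5), np.int64(8)), (np.float64(316.5), np.int64(8))]
275 [(np.float64(316.5), np.int64(8))]
278 [(np.float64(316.5), np.int64(8))]
281 [(np.float64(316.0), np.int64(7))]
```

Request:
jog_arm(
  increments=[
    [[0,0.01,0,0,0,0,255],[0,0.015,0,0,0,0,255],[0,0.02,0,0,0,0,255],[0,0.02,0,0,0,0,255],[0,0.02,0,0,0,0,255],[0,0.02,0,0,0,0,255],[0,0.01,0,0,0,0,255],[0,0.005,0,0,0,0,255],[0,0,0,0,0,0,255],[0,0,0,0,0,0,255]],
  ],
)

```text
clock: 14.4
tcp_pos: [0.522, 0.0073, 0.0626]
orientation: [-0.0, 0.144, 0.99, -0.001]
wrist_force: [-4.5, -6.0, 6.2]
finger_gap: 0.0099
grip_force: 68.6
```

```bash
python3 ptr.py
```

```text
tcp [0.522  0.0073 0.0626] az y 73.40689543593307 tiltz [-0.0007 -0.0021 -1.    ] units to target [0. 0. 0.] t 14.45
[-4.6223 -6.6228  6.462 ] 0.009370513810037472 68.64068627357483
230 []
233 []
236 []
239 []
242 [(np.float64(317.5), np.int64(6)), (np.float64(391.5), np.int64(6))]
245 [(np.float64(244.0), np.int64(7)), (np.float64(317.5), np.int64(8)), (np.float64(391.5), np.int64(8))]
248 [(np.float64(243.5), np.int64(8)), (np.float64(317.5), np.int64(8)), (np.float64(391.5), np.int64(8))]
251 [(np.float64(244.0), np.int64(7)), (np.float64(317.5), np.int64(8)), (np.float64(391.5), np.int64(8))]
254 [(np.float64(244.5), np.int64(8)), (np.float64(317.5), np.int64(8)), (np.float64(390.5), np.int64(8))]
257 [(np.float64(317.5), np.int64(8))]
260 [(np.float64(317.5), np.int64(8))]
263 [(np.float64(317.5), np.int64(8))]
266 [(np.float64(317.5), np.int64(8))]
269 [(np.float64(189.5), np.int64(4)), (np.float64(316.5), np.int64(10))]
272 [(np.float64(191.0), np.int64(7)), (np.float64(210.0), np.int64(3)), (np.float64(316.5), np.int64(8))]
275 [(np.float64(316.5), np.int64(8))]
278 [(np.float64(316.5), np.int64(8))]
281 [(np.float64(316.0), np.int64(7)), (np.float64(470.5), np.int64(4))]
```

Request:
jog_arm(
  increments=[
    [[0,0.0025,0,0,0,0,255],[0,0,0,0,0,0,255],[0,0,0,0,0,0,255],[0,0,0,0,0,0,255],[0,0,0,0,0,0,255]],
  ],
)

```text
clock: 14.95
tcp_pos: [0.5222, 0.0078, 0.0626]
orientation: [-0.0, 0.144, 0.99, -0.001]
wrist_force: [-3.7, -6.0, 6.7]
finger_gap: 0.0095
grip_force: 68.6
```

```bash
python3 ptr.py | grep -E "tcp|^\[|^2(54|60|66|75|78)"; python3 - <<'E'
from h import *
c=cam("side")
for x in spotter.cut_out("vial","side")[:2]:
    ys,xs=np.nonzero(x["region"]);print("side vial",x["uv"],x["conf"],xs.min(),xs.max(),ys.min(),ys.max())
E
```

```text
tcp [0.5222 0.0078 0.0626] az y 73.40006262064536 tiltz [-0.0007 -0.0023 -1.    ] units to target [0. 0. 0.] t 15.0
[-3.4304 -5.9321  6.8974] 0.00958470182863587 68.63759636878967
254 [(np.float64(243.0), np.int64(7)), (np.float64(316.5), np.int64(8)), (np.float64(389.5), np.int64(8))]
260 [(np.float64(316.5), np.int64(8))]
266 [(np.float64(316.5), np.int64(8))]
275 [(np.float64(316.5), np.int64(8))]
278 [(np.float64(316.5), np.int64(8))]
side vial [358.2, 266.7] 0.59 353 364 248 281
```

The pointer is on the middle mark (both at 316.5 px), the vial's position is unchanged and the grip is steady.

```bash
python3 -c "
from h import *
print(ticket.hand_in())"
```

```text
the job is handed in; nothing more can be done
None
```

I stood the vial upright in the well with the shutter still shut and let go of it, then handed in at about 15 s with the gripper still holding the shutter by its post at half travel, its pointer on the middle mark.

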